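# Uncouple the trailer tongue and hold it up for painting

## Task

The stall's bicycle trailer is up on blocks for repainting, its coupler parked on the ball mount on the bench. Pull the latch knob on the side of the coupler out sideways against its spring, and with it held out lift the tongue off the ball; finish still holding it in the gripper, steady, with the coupler raised about 80 mm above its seat on the ball so that its underside can be painted. Leave the jars, tools and other pieces on the bench as they stand.

Things in the scene. Friction and masses are not known exactly. Their poses are not given: they have to be found in the camera images.
- tongue: folding tongue, a 30 mm square aluminium tube, about 0.6 kg; swings up freely on a level pivot bolt and falls by its weight. Origin on the pivot axis, 110 mm above the bench. x: along the pivot, always level, towards the latch knob's side; y: back along the tube (coupler 240 mm along -y); z up when down. Lifting turns it by the negative angle about x. Tube top: 125 mm above the bench
- socket (a point): centre of the socket of the coupler, a pressed-steel cup 49 mm wide, 47 mm high, at the tongue's free end; at (0, -240, -5) mm in the tongue's frame. Coincides with the ball's centre when seated. The cup's top is 24 mm above this point. Axes as the tongue's
- ball (a point): centre of the fixed 32 mm steel ball, 105 mm above the bench, on a 14 mm neck on a 45 mm wide steel bar bolted on a wooden block 75 mm wide, 160 mm long, 60 mm high that runs on past the tongue's end. Axes: z up, x to the knob's side, y back towards the trailer
- latch_knob (a point): centre of the latch's black pull knob, 26 mm across and 26 mm long, axis along x, sticking out sideways from the coupler, 88 mm above the bench with free space around and below. At (65 + latch, -252.5, -22) mm in the tongue's frame, same axes; pull along +x. Its inner end is 6 mm off the guide tube. Gripped across from above it can turn between the fingers; the tongue can be lifted by it
- latch (a joint): travel of the spring latch (m): 0 shut, its cross pin under the ball so that the tongue cannot rise; 0.020 at the stop, knob fully out. Its spring pulls it shut with about 5 N at 0 and 12 N at 0.020. The pin clears the ball from 0.016 on and must stay out until the coupler has risen 40 mm; after that it makes no difference
- trailer: the fixed trailer frame on its blocks, wheels off; origin on the bench under the tongue's pivot, axes as the tongue's when down. Its plywood deck, 330 mm wide (x), 385 mm long, top 132 mm above the bench, begins 50 mm behind the pivot (+y) and carries two gourds and a hoop, up to 260 mm high, from 230 mm behind the pivot on
- jar_squat: loose squat screw-cap paint jar, 54 mm wide, 62 mm high, standing beside the coupler on the side away from the knob; origin: centre of its underside
- jar_tall: loose slim screw-cap paint jar, 44 mm wide, 85 mm high, standing past the nose end of the ball mount's block; origin: centre of its underside
- brush: loose paint brush 170 mm long lying on the bench some 80 mm outside the knob; origin near its middle, x axis along it
- spanner: loose spanner 150 mm long lying on the bench beside the tongue, away from the knob; origin near its middle, x axis along it
- gourd: loose painted gourd, 96 mm wide, 86 mm high, standing right of the trailer; origin: centre of its foot
- toy_lorry: loose wooden toy lorry 100 x 58 x 58 mm, standing right of the trailer; origin: under its middle
- rinse_cup: loose white cup, 72 mm wide, 85 mm high, standing right of the trailer; origin: centre of its underside

How it is judged:
By the outcome, as a careful person would: the job done as asked, in the order asked, and still so for the second after the job is handed in, while the arm keeps its last pose, push and grip.
It also fails if it takes over 32 s, if anything falls off the work surface, if the arm or the gripper's body presses on something with over 40 N, if the wrist force passes 120 N, or if a joint passes its speed limit or range.

## Robot

A 7-joint arm with a two-finger parallel gripper is mounted at the origin on the work surface. World frame = base frame: x ahead of the robot, y to its left, z up, the work surface at z = 0. Lengths are in mm, angles in rad, forces in N, time in s.
With the tool pointing down it reaches from about 350 to 900 mm from the base axis. Payload 7.2 kg.
Tool frame: the origin (TCP) lies between the finger pads; the fingertips stand 17 mm ahead of it and the grasp point (between the pads) lies 2 mm behind it; z points along the fingers, y is the line along which they close (so a half turn about z gives the same grasp; the last joint's range is limited). The gripper opens to 85 mm and grips with 20 to 120 N. Pads are 22 mm wide; open, the fingers measure 114 mm over their backs; the gripper's body (76 mm by 85 mm) begins 54 mm behind the grasp point. The pads swing forward as they close: fully open they stand 13 mm farther back than shut.
Start: joints at [-1.38, 0.411, -0.013, 1.596, 0.006, 1.134, -0.082], TCP at [159.96, 604.186, 248.297] pointing down, gripper open.
Joint ranges: [-2.95, 2.95], [-0.29, 1.99], [-1.47, 1.44], [0.14, 2.54], [-1.03, 4.17], [0.13, 1.85], [-2.86, 2.86]. Speed limits (rad/s): [2.39, 2.39, 3.01, 3.01, 3.14, 3.14, 3.14].

## Interface

Orientations are given as a unit quaternion [w, x, y, z].
In Python, from rig import * gives the robot as it stands.
- The arm moves only by the tool carry_out, never from a script. Its argument "deltas" is a list of rows, each a list of 2 entries, a list of its own where there are three numbers: the shift along the tool's x, y, z in units of 50 mm (1.0 is 50 mm), then the turn, a rotation vector about the tool's x, y, z in units of 6 degrees (1.0 is 6 degrees). A call has 1 to 5 rows; each row shifts and turns the commanded pose from where the row before left it, along the tool's axes as they then stand; what a row does not reach is not made up. A row lasts 1/8 s, in which the tool goes at most 62.5 mm and 10.7 degrees, less where a joint would pass 70% of its speed; a pose out of reach is approached as far as the arm can. A call is refused whole if a number of a shift passes 1 or a number of a turn 1, either way. A call with a gripper value outside its range is refused whole. "gripper" is the finger opening in mm, from 0 to 85.4, set as the call begins (left out, the last holds). The fingers move at their own pace and stop on an object; "force" is the grip in N (left out, the last holds). Time passes only in rows, so rows that do not move let the fingers close. It gives the time, the measured TCP pose, the force, the opening and the grip force at its end, in the units of the state.
- read_state(): the state, without advancing time (a new reading comes with each control period).
- snapshot(name): name is "scene" or "top" or "wrist"; returns a dict with "pixels" (400x640x3 uint8, red, green, blue), "z_map" (400x640 float32, mm along the optical axis (not along the pixel's ray), 0 where there is no reading), "fx", "fy", "cx", "cy" (pixels), "R" (3x3) and "t" (3): a world point X has camera coordinates R X + t; the wrist camera has in their place "tool_from_camera" (4x4, takes a point from camera to tool coordinates, whose origin is the TCP and whose axes are the flange's). Camera axes: x right, y down, z forward; pixel columns grow to the right and rows downward; lengths in mm; the calibration is good to about 2 mm. The wrist camera is an equidistant fisheye: a pixel r from the principal point sees the ray r / f radians off the axis. A picture is of the moment at which its call begins: read the wrist's pose just before it.
- sign_off(): hands the job in; it is judged then, once.
The state is a dict: "time_s": time; "joint_pos": joint angles; "dq": joint speeds; "joint_torque": joint torques, N m; "tcp_pos": TCP position; "orientation": TCP orientation; "force": force on the tool from outside, world axes, zero at the start; "wrist_torque": the same for the moment, N m; "grip_width": opening from 0.0 (shut) to 1.0 (fully open); "grasp_force": force on a finger pad.
Only numpy, scipy, OpenCV 4.12 (cv2) and the standard library are available. Lean on these libraries where they do the work, as an engineer would, in place of code of your own. Each camera call takes 0.05 s, during which the arm holds its last target. There are 200 camera calls.

## Working session

There is one attempt and no reset: what is moved stays moved. The work goes in short steps, Python scripts to look and compute and a tool call to move; the robot and the scene stay as the last step left them, time stands still between calls to the robot, and variables do not carry over. Pictures are saved under pics/ and viewed, at most 10 in all, crops included, and the job is handed in when it is done.

Besides the shell and the picture viewer there is one more tool, called after "Emit:" by a JSON object that holds its "op" and its "data", one argument or row to a line. carry_out: Moves the arm, as the interface text tells. Its arguments: {"type":"object","properties":{"deltas":{"type":"array"},"gripper":{"type":"number"},"force":{"type":"number"}},"required":["deltas"]}

```bash
mkdir -p pics; cat > h.py <<'E'
from rig import *
import numpy as np, cv2
from scipy.spatial.transform import Rotation as Ro
def save(s,n): cv2.imwrite(f'pics/{n}.png',np.asarray(s['pixels'])[:,:,::-1])
def world(s):
    z=np.asarray(s['z_map']).astype(float); v,u=np.mgrid[:400,:640]
    P=np.stack([(u-s['cx'])/s['fx']*z,(v-s['cy'])/s['fy']*z,z],-1)
    W=(P-np.array(s['t']))@np.array(s['R']); W[z<=0]=np.nan; return W
E
python3 - <<'E'
from h import *
st=read_state(); print(st)
for n in('scene','top'):
    s=snapshot(n); save(s,n); np.save(n+'.npy',world(s)); print(n,s['fx'],s['cx'],s['R'],s['t'])
E
```

```text
{'time_s': 0.0, 'joint_pos': array([-1.38021681,  0.41192211, -0.01271099,  1.5970473 ,  0.00562316,
        1.13429439, -0.08221533]), 'dq': array([-0.0004109 ,  0.00025665, -0.00157722, -0.00019102,  0.0001338 ,
        0.0021966 ,  0.00105767]), 'joint_torque': array([ 1.42754166e-04, -6.00622773e+01,  6.81676716e-01, -2.99418390e+01,
        1.36151750e-02,  1.08748733e-02, -1.88495380e-05]), 'tcp_pos': array([159.86393221, 603.72419044, 247.43788935]), 'orientation': array([-3.70493770e-05,  1.29019964e-01,  9.91641659e-01, -8.16882785e-04]), 'force': array([0.54851649, 0.11390112, 0.42995355]), 'wrist_torque': array([0.0129011, 0.0272006, 0.0762208]), 'grasp_force': 0.0, 'grip_width': 0.9994669943103898}
scene 420.6064484239443 320.8098031880802 [[ 0.823809    0.56670245 -0.01367728]
 [ 0.36454483 -0.54810316 -0.75278815]
 [-0.43410345  0.61516767 -0.65812076]] [-442.90126229 -162.56264193 1473.29548349]
top 389.7077738763014 315.006562516888 [[ 0.01891808 -0.99955182  0.0232006 ]
 [-0.9907712  -0.02185685 -0.13377107]
 [ 0.13421821 -0.0204558  -0.99074065]] [ -98.11118575  584.44016629 1186.2380691 ]
```

View pics/scene.png

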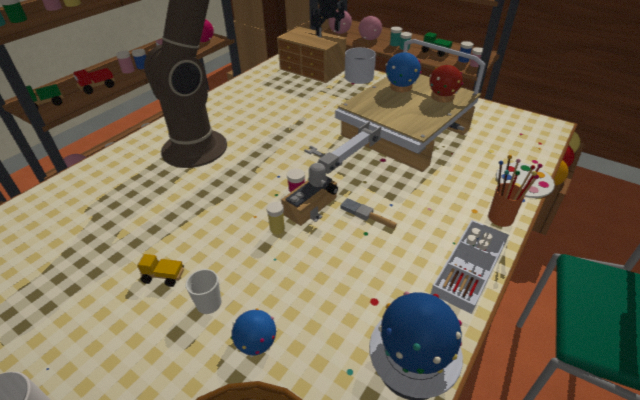

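View pics/top.png

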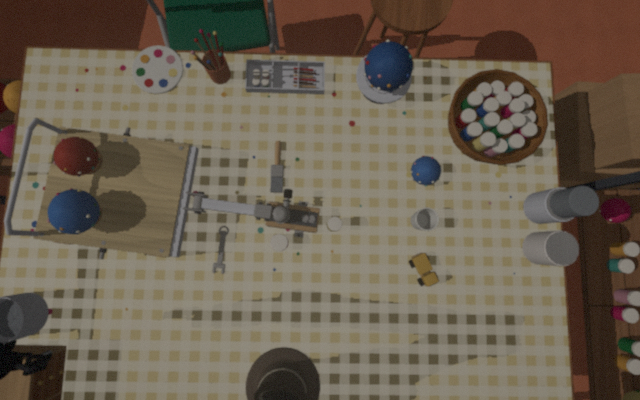

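The scene view shows the tongue running from the deck to the coupler. In the top view the coupler is at about (281,213), the knob at (288,195) on the side away from the robot, the pivot near (197,202), the squat jar at (280,241) and the tall jar at (334,222).

```bash
python3 - <<'E'
from h import *
W=np.load('top.npy');S=np.load('scene.npy')
def p(W,u,v): print(u,v,np.round(W[v,u],1))
for u,v in [(197,202),(215,206),(235,208),(255,210),(281,213),(288,190),(288,193),(288,196),(288,199),(280,241),(334,222),(310,218),(277,170)]: p(W,u,v)
# points by height in the knob region
for n,A in(('top',W),('scene',S)):
    m=(A[...,2]>112)&(A[...,2]<135)&(A[...,0]>380)&(A[...,0]<640)&(A[...,1]>20)&(A[...,1]<330)
    Q=A[m]; 
    for y in range(20,330,20):
        q=Q[(Q[:,1]>=y)&(Q[:,1]<y+20)]
        if len(q): print(n,y,len(q),np.round(np.median(q,0),1),np.round(q[:,0].min(),0),np.round(q[:,0].max(),0))
im=cv2.imread('pics/top.png')[160:270,180:360]; a=cv2.resize(im,None,fx=4,fy=4,interpolation=2)
im=cv2.imread('pics/scene.png')[115:245,250:410]
cv2.imwrite('pics/c1.png',a); cv2.imwrite('pics/c2.png',cv2.resize(im,None,fx=4,fy=4,interpolation=2))
E
```

```text
197 202 [541.1 257.1 125.5]
215 206 [530.5 204.3 126.8]
235 208 [526.5 147.6 120.8]
255 210 [521.1  88.2 129.4]
281 213 [514.2  13.1 126.7]
288 190 [585.8  -3.9  99.5]
288 193 [576.2  -4.4 103.8]
288 196 [567.5  -4.5 101.2]
288 199 [559.8  -4.2  90.1]
280 241 [434.3  17.9  60.7]
334 222 [ 493.8 -144.    84.9]
310 218 [505.2 -71.7  73.6]
277 170 [660.8  37.   22.6]
top 20 84 [511.4  27.8 125.5] 491.0 536.0
top 40 109 [516.2  51.1 127.8] 491.0 541.0
top 60 104 [518.6  70.9 128.2] 496.0 546.0
top 80 87 [518.4  88.3 126.3] 496.0 539.0
top 100 70 [524.  109.4 124.9] 508.0 539.0
top 120 72 [525.  129.4 125.1] 510.0 541.0
top 140 73 [528.5 150.2 125. ] 512.0 544.0
top 160 75 [531.  170.1 124.9] 515.0 546.0
top 180 72 [533.6 190.8 125.1] 517.0 548.0
top 200 70 [533.6 210.7 125.2] 519.0 551.0
top 220 88 [538.8 231.4 125.4] 515.0 562.0
top 240 136 [538.4 250.8 125.4] 507.0 572.0
top 260 83 [556.2 268.8 124. ] 509.0 639.0
top 280 387 [563.9 292.9 125. ] 431.0 640.0
top 300 644 [505.4 309.7 127.9] 385.0 640.0
top 320 297 [504.5 324.9 131.6] 385.0 639.0
scene 20 39 [522.   26.2 125.2] 499.0 535.0
scene 40 101 [523.6  47.2 125.7] 498.0 545.0
scene 60 83 [530.   70.6 127.6] 501.0 548.0
scene 80 52 [527.5  88.5 125.8] 504.0 540.0
scene 100 51 [530.8 110.4 124.3] 510.0 541.0
scene 120 54 [533.2 129.3 124.5] 511.0 545.0
scene 140 52 [532.4 149.5 124.3] 514.0 545.0
scene 160 50 [538.7 169.5 124.2] 516.0 548.0
scene 180 51 [538.9 191.  124.4] 518.0 551.0
scene 200 49 [543.4 210.7 124.7] 520.0 553.0
scene 220 59 [549.  233.3 123.7] 516.0 567.0
scene 240 95 [543.1 248.5 125.1] 513.0 575.0
scene 260 85 [569.3 276.3 123.2] 519.0 640.0
scene 280 269 [567.1 292.  123.8] 420.0 639.0
scene 300 374 [508. 309. 127.] 384.0 640.0
scene 320 136 [499.5 324.4 131.1] 385.0 639.0
```

View pics/c1.png

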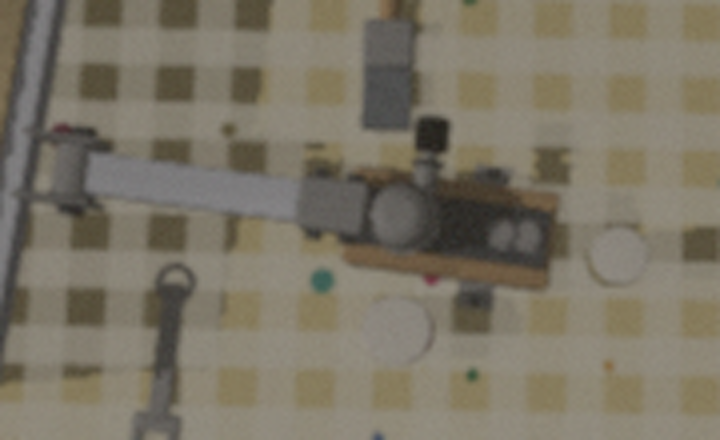

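View pics/c2.png

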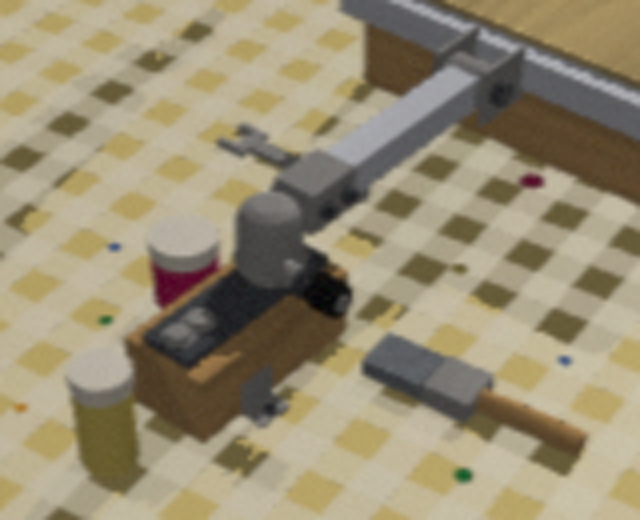

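The crops confirm it: the black knob is at crop (432,135), which is top pixel (288,194), clear around. The brush lies about 80 mm further out. Next I'll fit the tongue line and the knob from both views.

```bash
cat >> h.py <<'E'
def togo(target,yaw_y):
    """move in tool axes (units of 50mm / 6deg) to world target with tool y at direction angle yaw_y(deg), z down"""
    st=read_state(); q=st['orientation']; R=Ro.from_quat([q[1],q[2],q[3],q[0]])
    d=R.inv().apply(np.array(target)-st['tcp_pos'])/50
    a=np.deg2rad(yaw_y); y=np.array([np.cos(a),np.sin(a),0]); z=np.array([0,0,-1.]); x=np.cross(y,z)
    T=Ro.from_matrix(np.stack([x,y,z],1)); r=(R.inv()*T).as_rotvec(degrees=True)/6
    print('tcp',np.round(st['tcp_pos'],1),'shift',np.round(d,3),'turn',np.round(r,3),'t',st['time_s'],'F',np.round(st['force'],1))
E
python3 - <<'E'
from h import *
for n in('top','scene'):
    A=np.load(n+'.npy'); im=cv2.imread(f'pics/{n}.png').max(2)
    m=(abs(A[...,2]-124.8)<3)&(A[...,1]>105)&(A[...,1]<225)&(abs(A[...,0]-530)<30)
    q=A[m]; c=[]
    for y in range(105,225,6):
        s=q[(q[:,1]>=y)&(q[:,1]<y+6)]; c.append([y+3,(s[:,0].min()+s[:,0].max())/2])
    c=np.array(c); k=np.polyfit(c[:,0],c[:,1],1); print(n,'tube slope',k)
    m=(A[...,2]>112)&(A[...,1]<36)&(A[...,1]>-40)&(abs(A[...,0]-515)<40); q=A[m]
    print('cup',q.min(0).round(1),q.max(0).round(1),np.median(q,0).round(1),len(q))
    m=(A[...,2]>72)&(A[...,2]<110)&(A[...,0]>556)&(A[...,0]<610)&(abs(A[...,1]+4)<30); q=A[m]
    print('knob',q.min(0).round(1),q.max(0).round(1),np.median(q,0).round(1),len(q), np.percentile(q,[5,95],axis=0).round(1))
    # reproject predicted model
    s=snapshot(n)
    u=np.array([k[0],1])/np.hypot(k[0],1); xa=np.array([u[1],-u[0]])
    dark=(im<45)&(np.nan_to_num(A[...,0])>545)&(np.nan_to_num(A[...,0])<610)&(abs(np.nan_to_num(A[...,1])+4)<30)
    v,uu=np.nonzero(dark); print('dark px',uu.mean(),v.mean(),uu.min(),uu.max(),v.min(),v.max(),len(v))
    for pos in ([575,-6,88],):
        P=np.array(s['R'])@pos+s['t']; print('proj',P[0]/P[2]*s['fx']+s['cx'],P[1]/P[2]*s['fy']+s['cy'])
E
```

```text
top tube slope [1.16493444e-01 5.10680602e+02]
cup [488.8  -6.9 112.1] [535.6  34.6 134.4] [511.4  14.  125.8] 207
knob [559.4 -16.   80. ] [589.9   8.3 103.8] [574.2  -4.2  97.9] 85 [[562.4 -15.8  88.9]
 [588.7   7.7 102.6]]
dark px 287.93333333333334 193.36666666666667 285 290 190 196 30
proj 288.7706500987904 194.094308870816
scene tube slope [1.25643705e-01 5.10691543e+02]
cup [492.  -10.8 112.2] [539.3  33.8 131.5] [519.7   8.2 124.3] 170
knob [556.  -18.5  76.1] [592.   10.  102.6] [578.5  -8.5  94.4] 123 [[556.7 -15.8  80.6]
 [590.4   4.  100.8]]
dark px 329.3942307692308 187.32692307692307 322 336 182 193 104
proj 330.28730635488864 188.71775777615753
```

Both views agree on the knob: centre about (576,-4,88), with its top at 102 against an expected 101. The tongue direction is about 83.1° in yaw. The socket this predicts, (513,16), matches the cup.

```bash
python3 - <<'E'
from h import *
togo([576,-4,200],83.1)
E
```

```text
tcp [159.9 603.9 247.8] shift [-11.156  -9.623   0.966] turn [-0.009  0.    -1.321] t 0.2 F [ 0.5 -0.6 -0.6]
```

Emit:
{"op": "carry_out", "data": {
  "deltas": [
    [[-0.5, -0.45, 0], [0, 0, 0]],
    [[-0.75, -0.65, 0], [0, 0, 0]],
    [[-0.75, -0.65, 0], [0, 0, 0]],
    [[-0.75, -0.65, 0], [0, 0, 0]],
    [[-0.75, -0.65, 0], [0, 0, 0]]
  ],
  "gripper": 70,
  "force": 80
}}

```text
time_s: 0.82
tcp_pos: [290.9, 410.5, 248.3]
orientation: [0.0, 0.129, 0.992, 0.0]
force: [0.1, 0.7, 0.8]
grip_width: 0.819
grasp_force: 0.0
```

Emit:
{"op": "carry_out", "data": {
  "deltas": [
    [[-0.75, -0.65, 0], [0, 0, 0]],
    [[-0.75, -0.65, 0], [0, 0, 0]],
    [[-0.75, -0.65, 0], [0, 0, 0]],
    [[-0.75, -0.65, 0], [0, 0, 0]],
    [[-0.75, -0.65, 0], [0, 0, 0]]
  ]
}}

```text
time_s: 1.45
tcp_pos: [430.5, 205.5, 248.4]
orientation: [0.0, 0.129, 0.992, 0.0]
force: [1.4, 0.8, 0.0]
grip_width: 0.816
grasp_force: 0.0
```

```bash
python3 - <<'E'
from h import *
togo([576,-4,200],83.1)
E
```

```text
tcp [430.5 205.5 248.4] shift [-3.885 -3.306  0.968] turn [ 0.004  0.003 -1.321] t 1.45 F [1.4 0.8 0. ]
```

Emit:
{"op": "carry_out", "data": {
  "deltas": [
    [[-0.75, -0.65, 0.1], [0, 0, 0]],
    [[-0.75, -0.65, 0.2], [0, 0, 0]],
    [[-0.75, -0.65, 0.2], [0, 0, 0]],
    [[-0.7, -0.6, 0.2], [0, 0, -0.6]],
    [[-0.4, -0.4, 0.2], [0, 0, -0.7]]
  ]
}}

```text
time_s: 2.08
tcp_pos: [556.4, 20.0, 202.9]
orientation: [0.0, 0.061, 0.998, -0.0]
force: [0.6, -0.0, -0.4]
grip_width: 0.817
grasp_force: 0.0
```

Emit:
{"op": "carry_out", "data": {
  "deltas": [
    [[0, 0, 0], [0, 0, 0]],
    [[0, 0, 0], [0, 0, 0]]
  ]
}}

```text
time_s: 2.33
tcp_pos: [555.1, 23.1, 203.2]
orientation: [-0.0, 0.062, 0.998, 0.0]
force: [0.5, 0.6, 0.7]
grip_width: 0.819
grasp_force: 0.0
```

```bash
python3 - <<'E'
from h import *
s=snapshot('wrist'); save(s,'w1'); print(s['fx'],s['fy'],s['cx'],s['cy'],np.round(s['tool_from_camera'],3).tolist())
togo([576,-4,200],83.1)
E
```

```text
309.70691628693146 309.70691628693146 322.7751383780442 204.4196477701138 [[0.0, -0.946, -0.325, 81.97], [1.0, 0.0, -0.001, 0.543], [0.001, -0.325, 0.946, -125.211], [0.0, 0.0, 0.0, 1.0]]
tcp [555.1  23.5 203.4] shift [-0.481 -0.495  0.067] turn [ 0.006 -0.003 -0.017] t 2.375 F [ 0.1  0.4 -0.5]
```

View pics/w1.png

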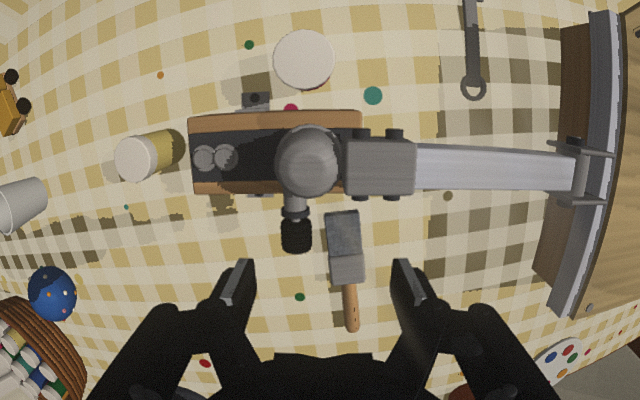

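The wrist view shows the knob at about (297,236), the cup top at (309,160), and the open fingers clear of both. Next I'll cross-check the knob with this ray.

```bash
cat >> h.py <<'E'
def wray(s,st,u,v):
    T=np.array(s['tool_from_camera']); d=np.array([u-s['cx'],v-s['cy']]); r=np.hypot(*d); th=r/s['fx']
    c=np.array([*(d/r*np.sin(th)),np.cos(th)]); q=st['orientation']; R=Ro.from_quat([q[1],q[2],q[3],q[0]])
    return R.apply(T[:3,:3]@c), R.apply(T[:3,3])+st['tcp_pos']
E
python3 - <<'E'
from h import *
st=read_state(); s=snapshot('wrist'); z=np.asarray(s['z_map'])
g=s['pixels'].max(2).astype(int); 
m=(g<45); m[:210]=0; m[258:]=0; m[:,:275]=0; m[:,320:]=0
v,u=np.nonzero(m); print(u.min(),u.max(),v.min(),v.max(),u.mean(),v.mean(),len(u))
for (a,b,h) in ((u.mean(),v.mean(),95),(np.median(u),np.median(v),88),(309,160,129)):
    d,o=wray(s,st,a,b); print(np.round(o+d*(h-o[2])/d[2],1), 'zmap',z[int(b),int(a)])
# triangulation with top dark centroid
t=snapshot('top'); R=np.array(t['R']); o2=-R.T@t['t']; d2=R.T@np.array([(287.9-t['cx'])/t['fx'],(193.4-t['cy'])/t['fy'],1])
d,o=wray(s,st,u.mean(),v.mean()); k=np.linalg.lstsq(np.stack([d,-d2],1),o2-o,rcond=None)[0]; print('tri',np.round(o+d*k[0],1),np.round(o2+d2*k[1],1))
togo([576,-4,200],83.1)
E
```

```text
281 310 210 252 295.1244635193133 234.60085836909872 932
[576.8  -2.   95. ] zmap 249.56587
[580.3  -3.2  88. ] zmap 250.1953
[510.2  20.3 129. ] zmap 201.54712
tri [577.3  -2.1  94. ] [576.3  -3.6  93.8]
tcp [555.2  23.7 203.6] shift [-0.48  -0.499  0.072] turn [ 0.007  0.002 -0.008] t 2.475 F [ 0.4  0.7 -0. ]
```

Emit:
{"op": "carry_out", "data": {
  "deltas": [
    [[-0.5, -0.49, 0], [0, 0, 0]],
    [[0, 0, 0.3], [0, 0, 0]],
    [[0, 0, 0.6], [0, 0, 0]],
    [[0, 0, 0.6], [0, 0, 0]],
    [[0, 0, 0.4], [0, 0, 0]]
  ]
}}

```text
time_s: 3.1
tcp_pos: [576.0, -3.5, 106.7]
orientation: [-0.001, 0.061, 0.998, 0.0]
force: [-0.0, 0.5, 0.3]
grip_width: 0.815
grasp_force: 0.0
```

Emit:
{"op": "carry_out", "data": {
  "deltas": [
    [[0, 0, 0.3], [0, 0, 0]],
    [[0, 0, 0.15], [0, 0, 0]],
    [[0, 0, 0], [0, 0, 0]],
    [[0, 0, 0], [0, 0, 0]]
  ]
}}

```text
time_s: 3.6
tcp_pos: [577.8, -4.9, 86.5]
orientation: [0.001, 0.061, 0.998, 0.0]
force: [-0.1, -0.3, 0.0]
grip_width: 0.814
grasp_force: 0.0
```

```bash
python3 - <<'E'
from h import *
s=snapshot('wrist'); save(s,'w2'); togo([576.5,-3,86],83.1)
E
```

```text
tcp [577.8  -5.   86.5] shift [0.031 0.037 0.011] turn [ 0.003  0.012 -0.022] t 3.65 F [ 0.  -0.3 -0.4]
```

View pics/w2.png

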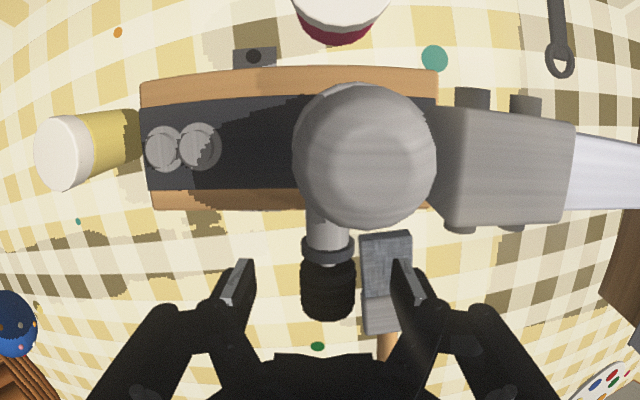

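The knob, at (328,290), sits between the pads at columns 240 and 400, so it is centred to within 2 mm. I'll nudge and close.

Emit:
{"op": "carry_out", "data": {
  "deltas": [
    [[0.03, 0.03, 0], [0, 0, 0]],
    [[0, 0, 0], [0, 0, 0]],
    [[0, 0, 0], [0, 0, 0]],
    [[0, 0, 0], [0, 0, 0]],
    [[0, 0, 0], [0, 0, 0]]
  ],
  "gripper": 10,
  "force": 80
}}

```text
time_s: 4.28
tcp_pos: [576.2, -2.7, 86.2]
orientation: [0.0, 0.061, 0.998, 0.0]
force: [-1.5, 2.8, 6.0]
grip_width: 0.281
grasp_force: 78.2
```

Emit:
{"op": "carry_out", "data": {
  "deltas": [
    [[0, 0, 0], [0, 0, 0]],
    [[0, 0, 0], [0, 0, 0]],
    [[0, 0, 0], [0, 0, 0]]
  ]
}}

```text
time_s: 4.65
tcp_pos: [576.1, -2.7, 86.2]
orientation: [0.0, 0.061, 0.998, 0.0]
force: [-1.6, 2.1, 6.0]
grip_width: 0.282
grasp_force: 78.2
```

Emit:
{"op": "carry_out", "data": {
  "deltas": [
    [[-0.1, 0, 0], [0, 0, 0]],
    [[-0.1, 0, 0], [0, 0, 0]],
    [[-0.1, 0, 0], [0, 0, 0]],
    [[-0.08, 0, 0], [0, 0, 0]],
    [[0, 0, 0], [0, 0, 0]]
  ]
}}

```text
time_s: 5.28
tcp_pos: [592.6, -4.6, 85.9]
orientation: [-0.003, 0.061, 0.998, 0.001]
force: [-10.8, 3.7, 14.1]
grip_width: 0.282
grasp_force: 78.8
```

Emit:
{"op": "carry_out", "data": {
  "deltas": [
    [[0, 0, 0], [0, 0, 0]],
    [[0, 0, 0], [0, 0, 0]]
  ]
}}

```text
time_s: 5.52
tcp_pos: [592.4, -4.6, 86.0]
orientation: [-0.003, 0.061, 0.998, 0.001]
force: [-10.7, 2.8, 13.2]
grip_width: 0.284
grasp_force: 78.8
```

```bash
python3 - <<'E'
from h import *
s=snapshot('wrist'); save(s,'w3'); togo([576.1+.993*19.5,-2.7-.12*19.5,86],83.1)
E
```

```text
tcp [592.3  -4.6  86. ] shift [-0.063 -0.001 -0.001] turn [ 0.01  -0.05  -0.015] t 5.575 F [-10.    4.2  12.6]
```

View pics/w3.png

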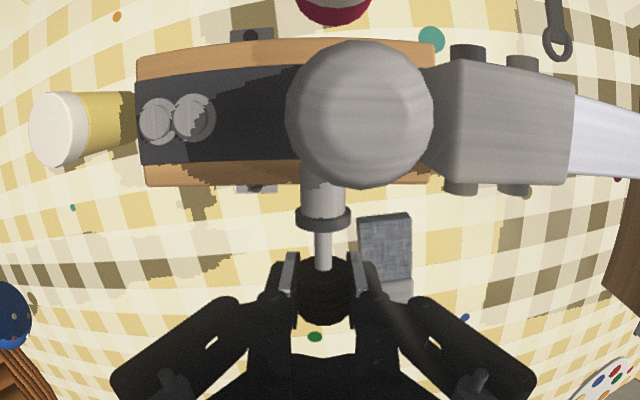

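The knob is out about 16 mm with the rod showing between guide and knob (column 323, rows 230–268). I'll pull a little more, towards the stop.

Emit:
{"op": "carry_out", "data": {
  "deltas": [
    [[-0.06, 0, 0], [0, 0, 0]],
    [[-0.04, 0, 0], [0, 0, 0]],
    [[0, 0, 0], [0, 0, 0]],
    [[0, 0, 0], [0, 0, 0]]
  ]
}}

```text
time_s: 6.08
tcp_pos: [596.2, -5.1, 85.9]
orientation: [-0.004, 0.061, 0.998, 0.001]
force: [-14.8, 4.1, 16.8]
grip_width: 0.279
grasp_force: 79.1
```

Travel is about 20 mm, so it is at the stop. Now I'll lift along the arc.

Emit:
{"op": "carry_out", "data": {
  "deltas": [
    [[0, -0.01, -0.1], [0, 0, 0]],
    [[0, -0.01, -0.15], [0, 0, 0]],
    [[0, 0, -0.2], [0, 0, 0]],
    [[0, 0.01, -0.2], [0, 0, 0]],
    [[0, 0.01, -0.2], [0, 0, 0]]
  ]
}}

```text
time_s: 6.7
tcp_pos: [594.0, -5.1, 125.2]
orientation: [-0.006, 0.061, 0.998, -0.0]
force: [-12.3, 2.3, -1.4]
grip_width: 0.276
grasp_force: 78.4
```

Emit:
{"op": "carry_out", "data": {
  "deltas": [
    [[-0.02, 0.01, -0.2], [0, 0, 0]],
    [[0, 0.02, -0.2], [0, 0, 0]],
    [[0, 0.04, -0.2], [0, 0, 0]],
    [[0, 0.05, -0.15], [0, 0, 0]],
    [[0, 0.03, -0.1], [0, 0, 0]]
  ]
}}

```text
time_s: 7.32
tcp_pos: [596.1, 0.4, 167.7]
orientation: [-0.006, 0.061, 0.998, -0.001]
force: [-12.6, 0.1, -7.9]
grip_width: 0.279
grasp_force: 78.6
```

Emit:
{"op": "carry_out", "data": {
  "deltas": [
    [[0, 0, 0], [0, 0, 0]],
    [[0, 0, 0], [0, 0, 0]],
    [[0, 0, 0], [0, 0, 0]]
  ]
}}

```text
time_s: 7.7
tcp_pos: [595.9, 0.2, 167.2]
orientation: [-0.007, 0.061, 0.998, -0.001]
force: [-12.5, -0.4, -7.5]
grip_width: 0.279
grasp_force: 78.8
```

```bash
python3 - <<'E'
from h import *
s=snapshot('scene'); save(s,'s2'); A=world(s); np.save('s2.npy',A); st=read_state(); print(st['tcp_pos'],st['force'],st['dq'].round(3))
im=cv2.imread('pics/s2.png')[95:245,240:420]; cv2.imwrite('pics/c4.png',cv2.resize(im,None,fx=4,fy=4,interpolation=2))
t=snapshot('top'); B=world(t)
for n,A in (('scene',A),('top',B)):
  for y in range(20,240,20):
    m=(A[...,1]>y-4)&(A[...,1]<y+4)&(abs(A[...,0]-(510.7+.12*y))<9)&(A[...,2]>100); q=A[m]
    if len(q): print(n,y,np.percentile(q[:,2],[10,50,90]).round(1),len(q))
E
```

```text
[5.95869706e+02 2.39439674e-01 1.67162496e+02] [-11.59170142  -0.48736339  -7.60816015] [ 0.002 -0.    -0.    -0.001  0.001  0.001  0.002]
scene 20 [118.8 200.4 203.1] 18
scene 40 [196.  197.9 199. ] 7
scene 60 [187.  189.9 193.2] 10
scene 200 [142.8 143.  143.3] 2
scene 220 [135.9 136.2 137.5] 5
top 20 [611.1 616.  620.9] 42
top 40 [592.7 600.6 607.4] 35
top 140 [159.2 161.8 163.9] 18
top 160 [154.6 156.  157.5] 15
top 180 [147.6 149.5 151.2] 15
top 200 [140.8 142.1 146.1] 17
top 220 [134.3 136.6 138.4] 16
```

View pics/c4.png

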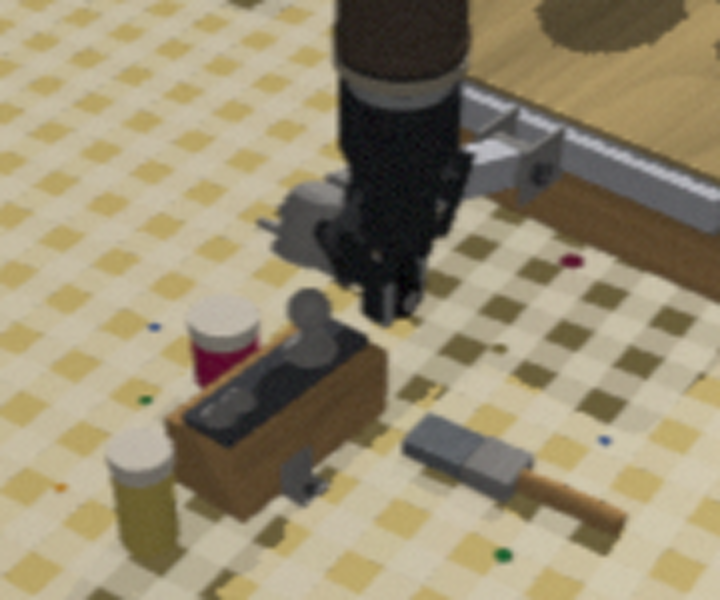

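The coupler is off the ball, which is bare at crop (310,307), and the jars and brush are undisturbed. The measured tongue slope and the knob rise give about 73–76 mm, so I'll lift 5 mm more.

Emit:
{"op": "carry_out", "data": {
  "deltas": [
    [[0, 0.01, -0.06], [0, 0, 0]],
    [[0, 0.01, -0.05], [0, 0, 0]],
    [[0, 0, 0], [0, 0, 0]],
    [[0, 0, 0], [0, 0, 0]],
    [[0, 0, 0], [0, 0, 0]]
  ]
}}

```text
time_s: 8.43
tcp_pos: [597.0, 1.7, 174.0]
orientation: [-0.005, 0.062, 0.998, -0.0]
force: [-12.3, -0.9, -0.1]
grip_width: 0.276
grasp_force: 78.3
```

```bash
python3 - <<'E'
from h import *
B=np.concatenate([world(snapshot('top')).reshape(-1,3) for _ in range(3)])
u=np.array([.12,1])/np.hypot(.12,1); s=(B[:,:2]-[510.7,0])@u; c=(B[:,:2]-[510.7,0])@[u[1],-u[0]]
m=(abs(c)<10)&(s>130)&(s<225)&(B[:,2]<200)&(B[:,2]>125); k=np.polyfit(s[m],B[m,2],1); th=np.arctan(k[0])
print('slope deg',np.degrees(th),'rise',240*np.sin(th)-5*np.cos(th)+5,m.sum())
A=world(snapshot('scene')); m=(A[...,2]>112)&(abs(A[...,0]-515)<40)&(abs(A[...,1]-20)<40)&(A[...,2]<260); print('cup z',np.percentile(A[m][:,2],[50,90,98]))
st=read_state(); print(st['tcp_pos'],st['force'],st['time_s'],st['grasp_force'])
E
```

```text
slope deg -18.87276820096246 rise -77.36344927361375 643
cup z [185.01316917 206.1344147  208.69583614]
[596.96298553   1.6883165  173.98016135] [-13.51995011  -0.94068139   0.17006145] 8.625 78.31575393676758
```

Emit:
{"op": "carry_out", "data": {
  "deltas": [
    [[0, 0, 0], [0, 0, 0]],
    [[0, 0, 0], [0, 0, 0]],
    [[0, 0, 0], [0, 0, 0]],
    [[0, 0, 0], [0, 0, 0]],
    [[0, 0, 0], [0, 0, 0]]
  ]
}}

```text
time_s: 9.25
tcp_pos: [597.0, 1.7, 174.0]
orientation: [-0.005, 0.062, 0.998, -0.0]
force: [-12.6, -1.2, -0.2]
grip_width: 0.278
grasp_force: 78.3
```

```bash
python3 - <<'E'
from h import *
st=read_state(); print(st['tcp_pos'],st['force'],st['grasp_force'],st['grip_width'])
print(sign_off())
E
```

```text
[596.96622493   1.68946787 173.99286329] [-12.63867537  -1.18105386  -0.15591864] 78.31521391868591 0.27847655083636647
the job is handed in; nothing more can be done
None
```

I pulled the latch knob out to its stop, lifted the tongue off the ball and handed the job in at about 9 s, with the gripper holding the knob steady and the coupler about 80 mm up (estimates 78–83 mm); the jars, brush and ball mount looked undisturbed in the last picture viewed, which did not show the spanner, gourd, toy lorry or rinse cup.

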